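Close out the batch on the potting carousel

ROBOT

A 7-joint arm with a two-finger parallel gripper is mounted at the origin on the work surface. World frame = base frame: x ahead of the robot, y to its left, z up, the work surface at z = 0. Lengths are in m, angles in rad, forces in N, time in s.
With the tool pointing down it reaches from about 0.35 to 0.9 m from the base axis. Payload 8.1 kg.
Tool frame: the origin (TCP) lies on the centre line of the jaws, within the pads' length; the fingertips stand 19 mm ahead of it and the grasp point (between the pads) is the TCP (arm.tip_reach is the distance from the TCP to the fingertips, in m); z points along the fingers, y is the line along which they close (so a half turn about z gives the same grasp; the last joint's range is limited). The gripper opens to 92 mm and grips with 3 to 60 N. Pads are 19 mm wide; open, the fingers measure 130 mm over their backs; the gripper's body (75 mm by 190 mm) begins 47 mm behind the grasp point.
Start: joints at [-1.338, 0.434, 0.025, 1.573, -0.012, 1.134, -0.075], TCP at [0.206, 0.59, 0.246] pointing down, gripper open.
Joint ranges: [-2.62, 2.62], [-0.44, 2.09], [-1.27, 1.32], [0.08, 2.57], [-1.32, 4.46], [0.12, 2], [-2.74, 2.74]. Speed limits (rad/s): [2.22, 2.22, 3.01, 3.01, 3.14, 3.14, 3.14].

INTERFACE

Orientations are given as a rotation vector (axis times angle).
In Python, from cell import arm gives the robot as it stands.
- The arm moves only by the tool arm_command, never from a script. Its argument "targets" is a list that holds one entry, the list of rows, each a list of 6 numbers: the shift along the tool's x, y, z in m, then the turn, a rotation vector about the tool's x, y, z in rad. A call has 1 to 10 rows; each row shifts and turns the commanded pose from where the row before left it, along the tool's axes as they then stand; what a row does not reach is not made up. A row lasts 1/8 s, in which the tool goes at most 62.5 mm and 10.7 degrees, less where a joint would pass 70% of its speed; a pose out of reach is approached as far as the arm can. A call with a gripper value outside its range is refused whole. "jaw" is the finger opening in m, from 0 to 0.0918, set as the call begins (left out, the last holds). The fingers move at their own pace and stop on an object; "newtons" is the grip in N (left out, the last holds). Time passes only in rows, so rows that do not move let the fingers close. It gives the time, the measured TCP pose, the force, the opening and the grip force at its end, in the units of the state.
- arm.observe(): the state, without advancing time (a new reading comes with each control period).
- arm.get_image(name): name is "scene" or "top" or "wrist"; returns a dict with "pixels" (420x560x3 uint8, red, green, blue), "z_map" (420x560 float32, m along the optical axis (not along the pixel's ray), 0 where there is no reading), "fx", "fy", "cx", "cy" (pixels), "xyz" and "rotation" of the camera in the world; the wrist camera has in their place "T_tool_cam" (4x4, takes a point from camera to tool coordinates, whose origin is the TCP and whose axes are the flange's). Camera axes: x right, y down, z forward; pixel columns grow to the right and rows downward; lengths in m; the calibration is good to about 2 mm. The wrist camera is an equidistant fisheye: a pixel r from the principal point sees the ray r / f radians off the axis. A picture is of the moment at which its call begins: read the wrist's pose just before it.
- arm.sign_off(): hands the job in; it is judged then, once.
The state is a dict: "clock": time; "joints": joint angles; "dq": joint speeds; "joint_efforts": joint torques, N m; "position": TCP position; "ee_rot": TCP orientation; "force": force on the tool from outside, world axes, zero at the start; "ft_torque": the same for the moment, N m; "width": opening from 0.0 (shut) to 1.0 (fully open); "gripper_force": force on a finger pad.
Only numpy, scipy, OpenCV 4.12 (cv2) and the standard library are available. Lean on these libraries where they do the work, as an engineer would, in place of code of your own. Each camera call takes 0.05 s, during which the arm holds its last target. There are 200 camera calls.

TASK

The last planted pot of this batch is standing under the watering rose. Turn the carousel on by one station in the direction of its arrow, until it clicks into its stop with that pot at the take-off pointer; then lift the pot off and stand it upright in the free part of the black carry tray, putting it down rather than dropping it. Also turn the batch counter's reset knob back to its zero stop, and leave the other pots and the tools as they are.

Things in the scene. Friction and masses are not known exactly. Their poses are not given: they have to be found in the camera images.
- hoop (a point): Centre of the wire hoop (64 mm wide inside, 25 mm high, fixed on the deck) in which the planted pot starts, level with the deck's top, 250 mm from the axis; turns with the deck. The deck (light grey) has 8 such stations, a stop every 45 degrees: a sprung roller resists with about 6 N at a handle, then past half-way draws the deck into the next stop, where it stays when let go.
- handle (a point): Grip point of the near one of the deck's four red turning handles, between the take-off station and the pot under the rose: an upright round post 20 mm thick, 65 mm tall, 275 mm from the axis. The point is on the post's axis, 34 mm above the deck, and turns with the deck. It starts 22.5 deg before the take-off pointer (robot's left) and one station on stands 22.5 deg past it.
- takeoff (a point): Centre of the take-off station (starts with an empty hoop), by the yellow pointer on the robot's side, level with the deck's top, 100 mm above the bench. Fixed, does not turn. The deck's axis of rotation is 250 mm away along this frame's +x (z up); the deck is 620 mm across and is turned counter-clockwise seen from above (teal arrows). A pot here has its centre 32 mm above this point.
- pot_center (a point): Centre, half-way up, of the pot to be moved: yellow, round, with a pink-flowered seedling, the only planted pot on the carousel. 64 mm high, foot 48 mm across; grip its rim band, 68 mm across, upright-sided from 18 to 32 mm above this point. About 0.2 kg. z axis up. The soft seedling rises 40 mm above the rim, within 24 mm of the axis. It starts one station before take-off.
- rose (a point): Centre of the underside of the brass watering rose (60 mm across) over the pot's starting station, 136 mm above the deck's top; fixed on a steel pipe 19 mm thick that rises straight above it to 360 mm above the bench and runs from there over the deck to a post left of the deck, 400 mm from the axis. It leaves too little room to lift the pot there.
- tray_free (a point): Centre of the free part of the black carry tray, on its inner floor, 3 mm above the bench. Tray fixed, 160 x 224 mm (x by y of this frame), walls 26 mm high. Free floor: 77 mm either way along x, 73 mm along +y to the end wall, 75 mm along -y to the rims of two yellow potted plants in the tray's other end. A pot standing on the floor has its centre 32 mm above this point.
- tray_pot_a: One of the two planted pots already in the tray (same size as the pot to be moved; origin under its foot): leave it.
- tray_pot_b: The other planted pot already in the tray (origin under its foot): leave it.
- counter_knob (a joint): Angle of the batch counter's reset knob and red pointer (rad): 0 at the zero stop (pointer on the red mark), where the knob meets a fixed stop; grows clockwise seen from above. Starts between 0.6 and 1.4: turn it counter-clockwise to zero. Light, about 0.03 N m; stays where it is left.
- knob_grip (a point): On the knob's upright axis at the height to grip: a black bar 40 mm long, 14 mm wide, standing 26 mm proud of its 38 mm disc, its top 10 mm above this point. x axis: along the bar, towards the pointer; z up; turns with the knob. 79 mm above the bench, over a fixed grey counter box 100 x 100 mm, 56 mm high, with a white dial on top.
- trowel: Hand trowel lying on the bench near the robot, 310 mm long, 26 mm high: leave it.
- dibber: Wooden dibber lying on the bench near the robot, 153 mm long, 30 mm thick: leave it.
- pot_stack: Stack of nested red-brown pots, 68 mm across, 124 mm tall, origin under it: leave it.
- label_jar: Teal jar with plant labels, 72 mm across, 125 mm tall, origin under it: leave it.

How it is judged:
On the way, in this order (a step that is already met when the one before it is completed fails the run):
1. the carousel stands one station on, in its stop, with the planted pot standing in its hoop at the take-off place (horizontal distance between hoop and takeoff below 0.012 m and horizontal distance between pot_center and takeoff below 0.02 m and z of pot_center in the frame of takeoff below 0.038 m), for 0.3 s.
2. the pot is put down in the free part of the tray while still held (let go with its foot no more than 15 mm above the floor) (x of pot_center in the frame of tray_free between -0.055 and 0.055 m and y of pot_center in the frame of tray_free between -0.055 and 0.055 m and z of pot_center in the frame of tray_free between 0.023 and 0.047 m and contact force between the fingers and planted_pot above 0.5 N), for 0.05 s.
At the end, for the whole second after the job is handed in: The deck rests one station on: the hoop that held the planted pot is within 12 mm of the take-off point; that pot stands upright (0.1 rad) and still on the tray floor, its centre within 55 mm in x and y of the middle of the free part; the counter knob is within 0.06 rad of its zero stop (horizontal distance between hoop and takeoff below 0.012 m and x of pot_center in the frame of tray_free between -0.055 and 0.055 m and y of pot_center in the frame of tray_free between -0.055 and 0.055 m and z of pot_center in the frame of tray_free between 0.027 and 0.037 m and angle between pot_center's own z axis and vertical below 0.1 rad and linear speed of planted_pot below 0.02 m/s and value of joint counter_knob below 0.06 rad); the robot touches nothing.
It fails at once if a pot already in the tray is pushed more than 15 mm or tipped (distance of any of tray_pot_a, tray_pot_b from where it was at the start of the episode above 0.015 m or angle between any of tray_pot_a, tray_pot_b's own z axis and vertical above 0.5 rad).
It fails at once if the planted pot is tipped by more than about 45 degrees (angle between pot_center's own z axis and vertical above 0.8 rad).
It fails at once if the trowel, dibber, pot stack or label jar is moved more than 30 mm (distance of any of trowel, dibber, pot_stack, label_jar from where it was at the start of the episode above 0.03 m).
It also fails if it takes over 72 s, if anything falls off the work surface, if the arm or the gripper's body presses on something with over 40 N, if the wrist force passes 120 N, or if a joint passes its speed limit or range.

## Working session

There is one attempt and no reset: what is moved stays moved. The work goes in short steps, Python scripts to look and compute and a tool call to move; the robot and the scene stay as the last step left them, time stands still between calls to the robot, and variables do not carry over. Pictures are saved under pics/ and viewed, at most 10 in all, crops included, and the job is handed in when it is done.

Besides the shell and the picture viewer there is one more tool, called after ">>>" as name([rows], argument=value, ...), one row to a line, values as JSON. arm_command: Moves the arm, as the interface text tells. Its arguments: {"type":"object","properties":{"targets":{"type":"array","items":{"type":"array","items":{"type":"array","items":{"type":"number"}}}},"jaw":{"type":"number"},"newtons":{"type":"number"}},"required":["targets"]}

```bash
mkdir -p pics; ls
cat > h.py <<'E'
import numpy as np,cv2
from cell import arm
def shot(n):
    d=arm.get_image(n); np.savez('pics/%s.npz'%n,**{k:v for k,v in d.items()}); return d
def cloud(d):
    h,w=d['z_map'].shape; v,u=np.mgrid[:h,:w]; z=d['z_map']
    p=np.stack([(u-d['cx'])/d['fx']*z,(v-d['cy'])/d['fy']*z,z],-1)
    P=p@np.array(d['rotation']).T+d['xyz']; P[z==0]=np.nan; return P
E
python3 - <<'E'
from h import *
for n in ['scene','top']:
    d=shot(n); cv2.imwrite('pics/%s0.png'%n,d['pixels'][...,::-1]); print(n,d['xyz'],d['rotation'],d['fx'],d['cx'],d['cy'],(d['z_map']>0).mean())
s=arm.observe(); print(s, arm.tip_reach)
E
```

```text
pics
scene [0.94572891 0.44310753 1.07520402] [-0.98897485 -2.58173483  0.88305772] 423.1967874976477 280.62223174450867 219.67806319014935 0.9956547619047619
top [ 0.27186008 -0.07803837  1.06755644] [-2.12360314  2.12674074 -0.1841783 ] 381.1445200519426 281.9449271947627 210.56745304850438 0.996296768707483
{'clock': 0.1, 'joints': array([-1.33758771,  0.43515827,  0.02495338,  1.57400644, -0.01163008,
        1.13403571, -0.07512308]), 'dq': array([ 0.00156258, -0.00204842,  0.00151606, -0.00060507,  0.00019465,
       -0.00105697, -0.00065973]), 'joint_efforts': array([ 3.40644845e-03, -6.69118810e+01,  9.87784490e-01, -3.15143681e+01,
       -6.06385712e-02,  3.73644009e-02,  5.04247669e-05]), 'position': array([0.2058393 , 0.58965735, 0.24501999]), 'ee_rot': array([-5.25121605e-01, -3.09724306e+00,  2.28594502e-03]), 'force': array([-0.90632475, -0.31960407, -0.78748066]), 'ft_torque': array([ 0.00686387, -0.00227391,  0.01541082]), 'gripper_force': 0.0, 'width': 0.9970675361445858} 0.019
```

```bash
ls pics
```

```text
scene.npz
scene0.png
top.npz
top0.png
```

View pics/top0.png

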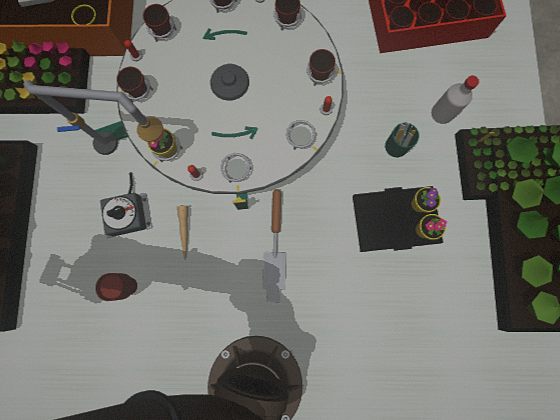

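View pics/scene0.png

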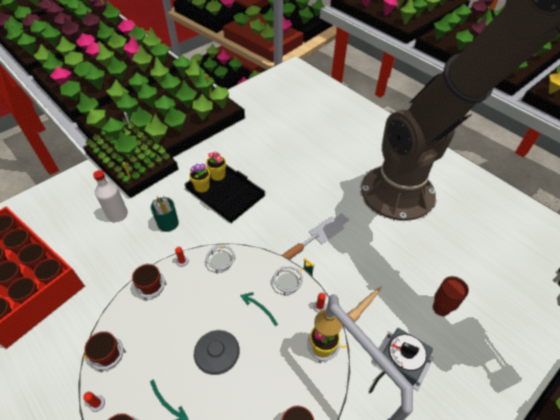

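The top view shows the take-off hoop at (237,168), near handle (194,171), planted pot (163,147) under the rose (150,125), and counter at (122,212). The tray is around (395,220) with its pots at (428,198) and (432,228), trowel at (277,235) and dibber at (184,230). The scene view agrees.

```bash
cat > m.py <<'E'
from h import *
from scipy.spatial.transform import Rotation as R
def load(n):
    d=dict(np.load('pics/%s.npz'%n)); d['rotation']=R.from_rotvec(d['rotation']).as_matrix() if d['rotation'].shape==(3,) else d['rotation']; return d,cloud(d),cv2.cvtColor(d['pixels'],cv2.COLOR_RGB2HSV)
def circ(p):
    A=np.c_[2*p[:,:2],np.ones(len(p))]; s=np.linalg.lstsq(A,(p[:,:2]**2).sum(1),rcond=None)[0]; return s[:2],np.sqrt(s[2]+s[0]**2+s[1]**2)
E
python3 - <<'E'
from m import *
np.set_printoptions(precision=4,suppress=True)
for n in ['top','scene']:
    d,P,H=load(n); print('==',n)
    z=P[...,2]
    # bench, deck heights
    deck=(z>.09)&(z<.11)&(H[...,1]<40)
    print('bench',np.nanmedian(z[abs(z)<.01]),'deck',np.nanmedian(z[deck]))
    r=((H[...,0]<8)|(H[...,0]>172))&(H[...,1]>170)&(H[...,2]>80)&(z>.11)&(z<.2)
    k,l,st,c=cv2.connectedComponentsWithStats(r.astype(np.uint8))
    for i in range(1,k):
        if st[i,4]>10:
            q=P[l==i]; print('red',c[i],st[i,4],np.median(q,0),q.min(0),q.max(0))
    # hub: dark
    hub=(H[...,2]<110)&(H[...,1]<60)&(z>.11)&(z<.2)
    k,l,st,c=cv2.connectedComponentsWithStats(hub.astype(np.uint8))
    for i in range(1,k):
        if st[i,4]>150: q=P[l==i]; t=q[q[:,2]>np.percentile(q[:,2],60)]; print('hub',c[i],st[i,4],(q.min(0)+q.max(0))/2,np.ptp(q,0))
    y=(H[...,0]>18)&(H[...,0]<34)&(H[...,1]>110)&(H[...,2]>90)&(z>.0)&(z<.3)
    k,l,st,c=cv2.connectedComponentsWithStats(y.astype(np.uint8))
    for i in range(1,k):
        if st[i,4]>12: q=P[l==i]; print('yel',c[i],st[i,4],q.min(0),q.max(0))
    te=(H[...,0]>75)&(H[...,0]<95)&(H[...,1]>100)
    k,l,st,c=cv2.connectedComponentsWithStats(te.astype(np.uint8))
    for i in range(1,k):
        if st[i,4]>80: q=P[l==i]; print('teal',c[i],st[i,4],np.nanmin(q,0),np.nanmax(q,0))
E
```

```text
== top
bench 5.507986007291521e-05 deck 0.1001485517437889
red [127.1892  42.7568] 37 [0.885  0.3338 0.1618] [0.8777 0.3263 0.1559] [0.8949 0.343  0.1676]
red [472.6528  80.625 ] 72 [ 0.7569 -0.5476  0.1906] [ 0.7433 -0.56    0.1862] [ 0.7712 -0.5334  0.1944]
red [327.88  98.88] 25 [ 0.7231 -0.19    0.1632] [ 0.7177 -0.1957  0.1572] [ 0.7302 -0.1826  0.1702]
red [190.1667 168.    ] 24 [0.5418 0.1535 0.1639] [0.5359 0.1469 0.159 ] [0.5484 0.1595 0.1678]
hub [287.165    5.5437] 206 [ 0.9931 -0.0882  0.1592] [0.0404 0.0565 0.0086]
hub [156.1937  15.7382] 191 [0.9677 0.2659 0.1589] [0.0556 0.0568 0.0108]
hub [322.0194  61.097 ] 361 [ 0.8322 -0.1776  0.1597] [0.0579 0.0577 0.0095]
hub [228.6456  80.1984] 872 [0.8041 0.0716 0.1199] [0.1002 0.0983 0.0198]
hub [129.4513  78.9416] 308 [0.7834 0.3235 0.1591] [0.0549 0.059  0.0088]
hub [256.3136 372.1778] 405 [ 0.0615 -0.0151  0.155 ] [0.038  0.1238 0.0898]
yel [84.8163  8.2857] 49 [1.0181 0.4653 0.0867] [1.0596 0.5313 0.0973]
yel [73.2 19. ] 20 [0.9554 0.4811 0.0893] [1.0246 0.5345 0.1419]
yel [90.9412 20.7059] 17 [0.9557 0.4557 0.0909] [1.014
[... 2044 characters left out ...]
2]
yel [206.7647  77.1765] 17 [ 0.1982 -0.8003  0.1239] [ 0.2039 -0.7809  0.1508]
yel [208.773  176.5012] 423 [ 0.3799 -0.5004  0.0017] [ 0.5202 -0.4248  0.0853]
yel [125.7941 167.7941] 34 [ 0.6441 -0.667   0.0454] [ 0.6597 -0.6152  0.1052]
yel [163.3095 206.7381] 42 [ 0.6452 -0.4323  0.0347] [ 0.6614 -0.3778  0.1209]
yel [307.9111 263.0444] 45 [0.4706 0.0274 0.0778] [0.4837 0.0588 0.1057]
yel [325.625  332.0136] 664 [0.5877 0.2017 0.1073] [0.6495 0.2665 0.2817]
teal [166.2086 218.7701] 374 [ 0.6248 -0.4335  0.0046] [ 0.6928 -0.3656  0.0923]
teal [256.8254 304.9762] 126 [ 0.6477 -0.0017  0.0963] [0.6753 0.117  0.105 ]
teal [169.6765 404.9755] 204 [0.9397 0.0333 0.0954] [0.9647 0.1511 0.1045]
```

Run:
```python
import cv2
a=cv2.imread('pics/top0.png')
x=cv2.resize(a[110:255,90:270],None,fx=4.4,fy=4.1,interpolation=cv2.INTER_CUBIC); cv2.imwrite('pics/c1.png',x)
```

```text
(no output)
```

View pics/c1.png

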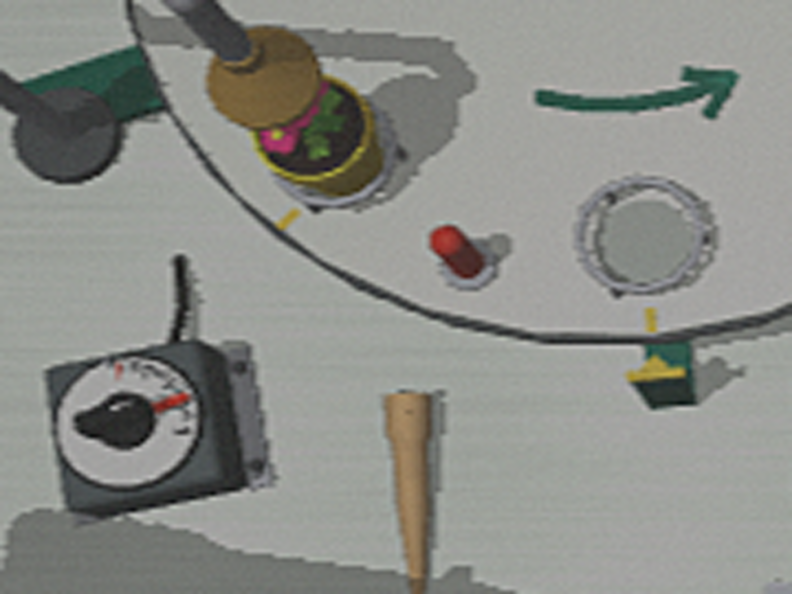

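The crop shows the counter knob's black bar near full-frame pixel (117,212). Its red pointer points right (about −y) and the red zero mark is up (about +x). The take-off pointer is aligned with the empty hoop.

Run:
```python
from m import *
np.set_printoptions(precision=4,suppress=True)
for n in ['top','scene']:
    d,P,H=load(n); z=P[...,2]; print('==',n)
    box=(P[...,0]>.33)&(P[...,0]<.55)&(P[...,1]>.25)&(P[...,1]<.5)
    def rep(nm,m,mn=4):
        k,l,st,c=cv2.connectedComponentsWithStats((m).astype(np.uint8))
        for i in range(1,k):
            if st[i,4]>=mn: q=P[l==i]; print(nm,c[i],st[i,4],'med',np.median(q,0),'mid',(q.min(0)+q.max(0))/2,'size',np.ptp(q,0))
    rep('white',box&(z>.05)&(z<.066)&(H[...,2]>150)&(H[...,1]<60),20)
    rep('bar',box&(z>.078)&(z<.1),10)
    rep('disc',box&(z>.064)&(z<.078),10)
    red=((H[...,0]<8)|(H[...,0]>172))&(H[...,1]>110)&(H[...,2]>90)
    rep('red',box&red&(z>.05)&(z<.1))
    b=box&(z>.081)&(z<.1); q=P[b][:,:2]; 
    if len(q)>5: w,v=np.linalg.eigh(np.cov(q.T)); print('bar axis',v[:,1],np.degrees(np.arctan2(v[1,1],v[0,1])), np.sqrt(w), q.mean(0))
    # tray
    tb=(P[...,0]>.25)&(P[...,0]<.65)&(P[...,1]<-.15)&(P[...,1]>-.6)&(H[...,2]<70)&(z<.04)&(z>-.005)
    k,l,st,c=cv2.connectedComponentsWithStats(tb.astype(np.uint8)); i=1+np.argmax(st[1:,4]); q=P[l==i]
    rim=q[(q[:,2]>.018)]; print('tray z',np.percentile(q[:,2],[5,50,95])); r=cv2.minAreaRect(q[:,:2].astype(np.float32)*1000); print('tray',r); print('rim',cv2.minAreaRect(rim[:,:2].astype(np.float32)*1000))
    print('rim box',cv2.boxPoints(cv2.minAreaRect(rim[:,:2].astype(np.float32)*1000)))
```

```text
== top
white [117.1494 214.9924] 395 med [0.4355 0.3739 0.0564] mid [0.4488 0.3686 0.0568] size [0.0772 0.082  0.0117]
bar [113.8283 210.6364] 99 med [0.4497 0.3687 0.0873] mid [0.4504 0.3692 0.0856] size [0.0247 0.0386 0.0149]
disc [117.9394 212.8485] 33 med [0.4472 0.3638 0.072 ] mid [0.4493 0.3677 0.0708] size [0.0255 0.035  0.0126]
red [128.4737 207.5789] 19 med [0.4625 0.3418 0.0596] mid [0.4633 0.342  0.0603] size [0.0093 0.0178 0.0076]
bar axis [-0.4244  0.9055] 115.11198088262222 [0.0043 0.0115] [0.4499 0.369 ]
tray z [0.0001 0.0035 0.0257]
tray ((439.27252197265625, -389.562255859375), (173.19635009765625, 224.62655639648438), 6.221683025360107)
rim ((439.27252197265625, -389.562255859375), (173.19635009765625, 224.62655639648438), 6.221683025360107)
rim box [[ 341.0124 -287.2956]
 [ 365.3564 -510.5992]
 [ 537.5327 -491.8289]
 [ 513.1886 -268.5254]]
== scene
white [407.9706 352.4082] 681 med [0.4537 0.3742 0.0561] mid [0.4505 0.3715 0.0563] size [0.0872 0.0853 0.0124]
bar [409.913  347.2087] 115 med [0.454  0.3708 0.0877] mid [0.4527 0.3707 0.0856] size [0.0246 0.0382 0.0151]
disc [407.9474 351.7895] 57 med [0.4583 0.3744 0.0703] mid [0.4574 0.3712 0.0709] size [0.0207 0.0385 0.0134]
red [395.7778 346.1667] 18 med [0.4646 0.3431 0.0592] mid [0.4629 0.3446 0.0618] size [0.0134 0.0204 0.0147]
bar axis [-0.4282  0.9037] 115.35071495339422 [0.0041 0.0116] [0.4537 0.3708]
tray z [-0.0015  0.0028  0.0242]
tray ((443.3931884765625, -388.13299560546875), (170.6029815673828, 229.50057983398438), 5.516099452972412)
rim ((443.2901611328125, -387.066162109375), (170.6029815673828, 226.7376251220703), 5.516099452972412)
rim box [[ 347.4861 -282.422 ]
 [ 369.2813 -508.1096]
 [ 539.0942 -491.7104]
 [ 517.299  -266.0227]]
```

>>> arm_command([
  [[-0.038, -0.016, 0.005, 0, 0, 0], [-0.038, -0.016, 0.005, 0, 0, 0], [-0.038, -0.016, 0.005, 0, 0, 0], [-0.038, -0.016, 0.005, 0, 0, 0], [-0.038, -0.016, 0.005, 0, 0, 0], [-0.038, -0.016, 0.005, 0, 0, 0], [-0.038, -0.016, 0.005, 0, 0, 0], [-0.038, -0.016, 0.005, 0, 0, 0]],
], jaw=0.06)

```text
clock: 1.1
position: [0.4515, 0.3679, 0.2053]
ee_rot: [-0.525, -3.097, 0.001]
force: [0.2, 0.2, 0.3]
width: 0.651
gripper_force: 0.0
```

>>> arm_command([
  [[0, 0, 0, 0, 0, 0.16], [0, 0, 0, 0, 0, 0.16], [0, 0, 0, 0, 0, 0.16], [0, 0, 0, 0, 0, 0.16], [0, 0, 0, 0, 0, 0.16], [0, 0, 0, 0, 0, 0], [0, 0, 0, 0, 0, 0]],
])

```text
clock: 1.98
position: [0.4506, 0.369, 0.2056]
ee_rot: [-1.685, -2.652, 0.001]
force: [0.2, -0.5, -0.5]
width: 0.657
gripper_force: 0.0
```

```bash
cat >> m.py <<'E'
def pose():
    s=arm.observe(); M=R.from_rotvec(s['ee_rot']).as_matrix(); return s['position'],M,np.degrees(np.arctan2(M[1,1],M[0,1]))
def go(x,y,z,psi=None):  # tool-axis shift to world target, and tool-z turn after it
    p,M,a=pose(); d=M.T@(np.array([x,y,z])-p)
    print('at',p.round(4),'psi %.1f'%a,'t %.2f'%arm.observe()['clock'],'shift',d.round(4),'' if psi is None else 'turn z %.3f'%-np.radians((psi-a+180)%360-180))
def wrist():
    p,M,a=pose(); d=arm.get_image('wrist'); h,w=d['z_map'].shape; v,u=np.mgrid[:h,:w]; x=(u-d['cx'])/d['fx']; y=(v-d['cy'])/d['fy']; r=np.hypot(x,y)+1e-9
    z=d['z_map']; t=np.tan(np.minimum(r,1.5))*z; c=np.stack([x/r*t,y/r*t,z],-1); T=np.array(d['T_tool_cam'])
    P=(c@T[:3,:3].T+T[:3,3])@M.T+p; P[z==0]=np.nan
    return d,P,cv2.cvtColor(d['pixels'],cv2.COLOR_RGB2HSV)
E
python3 - <<'E'
from m import *
np.set_printoptions(precision=4,suppress=True)
go(.452,.370,.2,25)
d,P,H=wrist(); z=P[...,2]; print(d['T_tool_cam'],d['fx'])
cv2.imwrite('pics/w1.png',d['pixels'][...,::-1])
box=(P[...,0]>.35)&(P[...,0]<.55)&(P[...,1]>.25)&(P[...,1]<.47)
b=box&(z>.081)&(z<.1); q=P[b][:,:2]; print(len(q),(q.min(0)+q.max(0))/2,q.mean(0)); w,v=np.linalg.eigh(np.cov(q.T)); print(np.degrees(np.arctan2(v[1,1],v[0,1])),np.sqrt(w)*3.46); print(cv2.minAreaRect(q.astype(np.float32)*1000))
E
```

```text
at [0.4506 0.369  0.2056] psi 25.1 t 1.98 shift [0.0003 0.0016 0.0056] turn z 0.002
[[ 0.0001 -0.9544 -0.2984  0.0823]
 [ 1.      0.0001 -0.     -0.0001]
 [ 0.0001 -0.2984  0.9544 -0.139 ]
 [ 0.      0.      0.      1.    ]] 325.19226210127806
785 [0.4492 0.3723] [0.4485 0.3732]
113.63156630086355 [0.0138 0.0399]
((448.92279052734375, 372.2724914550781), (13.969982147216797, 39.470863342285156), 23.784069061279297)
```

View pics/w1.png

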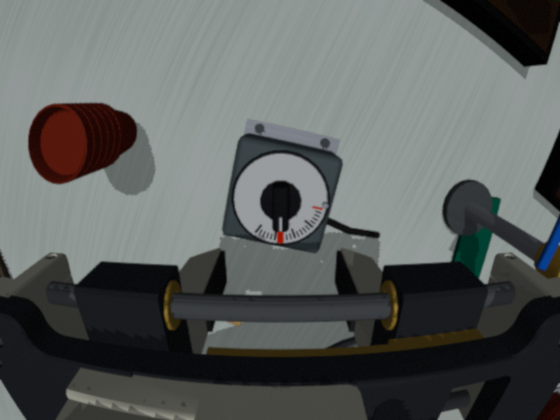

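The wrist view shows the knob at (281,200), with its pointer at (280,238) and the zero mark at (317,208), about 1.3 rad counter-clockwise. Next I descend and grip.

>>> arm_command([
  [[0.0035, 0, 0.03, 0, 0, 0.02], [0, 0, 0.03, 0, 0, 0], [0, 0, 0.03, 0, 0, 0], [0, 0, 0.02, 0, 0, 0], [0, 0, 0.01, 0, 0, 0], [0, 0, 0, 0, 0, 0]],
], jaw=0.05)

```text
clock: 2.78
position: [0.4492, 0.372, 0.0854]
ee_rot: [-1.715, -2.632, 0.001]
force: [0.1, -0.7, -0.6]
width: 0.543
gripper_force: 0.0
```

>>> arm_command([
  [[0, 0, 0, 0, 0, 0], [0, 0, 0, 0, 0, 0], [0, 0, 0, 0, 0, 0], [0, 0, 0, 0, 0, 0]],
], jaw=0.0, newtons=6)

```text
clock: 3.28
position: [0.4494, 0.3723, 0.086]
ee_rot: [1.716, 2.631, 0.001]
force: [-0.1, 0.8, 0.8]
width: 0.159
gripper_force: 0.9
```

>>> arm_command([
  [[0, 0, 0, 0, 0, -0.15], [0, 0, 0, 0, 0, -0.15], [0, 0, 0, 0, 0, -0.15], [0, 0, 0, 0, 0, -0.15], [0, 0, 0, 0, 0, -0.15], [0, 0, 0, 0, 0, -0.15], [0, 0, 0, 0, 0, -0.15], [0, 0, 0, 0, 0, -0.15], [0, 0, 0, 0, 0, 0]],
])

```text
clock: 4.4
position: [0.4483, 0.3706, 0.0857]
ee_rot: [0.072, -3.138, 0.004]
force: [-4.5, -5.0, 7.0]
width: 0.151
gripper_force: 6.0
```

Run:
```python
from m import *
s=arm.observe(); print(s['ft_torque'],s['force'],pose()[2],s['width'])
d,P,H=wrist(); cv2.imwrite('pics/w2.png',cv2.resize(d['pixels'][190:330,180:380,::-1],None,fx=4,fy=4))
```

```text
[-1.0283917   0.9970994   0.01856481] [-4.45746186 -5.0253221   6.98717595] 92.62763528142123 0.15136298787703364
```

View pics/w2.png

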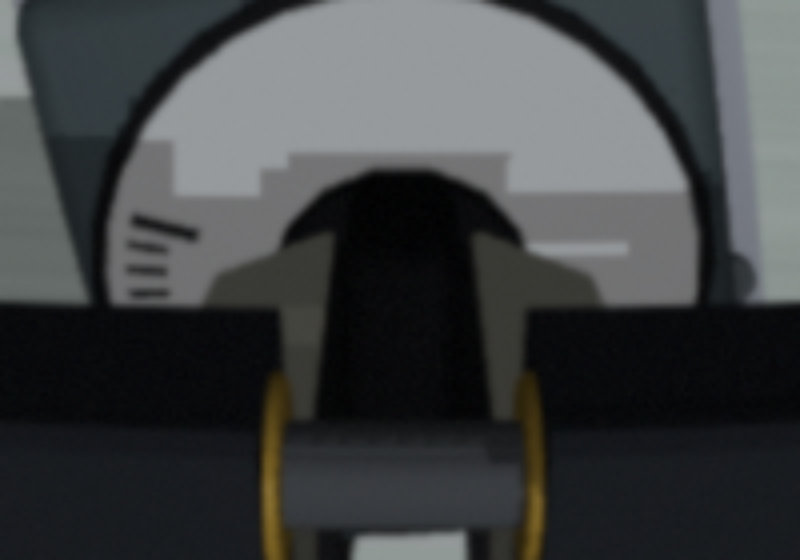

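The crop shows the bar held between the pads with the mark hidden. There is no stop torque yet, so I keep turning gently.

>>> arm_command([
  [[0, 0, 0, 0, 0, -0.05], [0, 0, 0, 0, 0, -0.05], [0, 0, 0, 0, 0, -0.05], [0, 0, 0, 0, 0, 0]],
])

```text
clock: 4.95
position: [0.4483, 0.3703, 0.0856]
ee_rot: [0.304, -3.124, 0.005]
force: [-4.1, -5.5, 6.3]
width: 0.15
gripper_force: 6.0
```

Run:
```python
from m import *
s=arm.observe(); print(s['ft_torque'],s['force'],pose(),s['width'])
```

```text
[-1.20443204  1.0335213  -0.00823709] [-4.08943427 -5.4750301   6.30750547] (array([0.44832008, 0.37032997, 0.08564675]), array([[-0.98117987, -0.193083  , -0.00224093],
       [-0.19307561,  0.98117884, -0.00314537],
       [ 0.00280607, -0.00265351, -0.99999254]]), np.float64(101.13279908549983)) 0.14987969250284242
```

>>> arm_command([
  [[0, 0, 0, 0, 0, -0.06], [0, 0, 0, 0, 0, -0.04], [0, 0, 0, 0, 0, 0]],
])

```text
clock: 5.32
position: [0.4486, 0.3704, 0.0855]
ee_rot: [0.459, -3.106, 0.004]
force: [-2.8, -4.7, 3.3]
width: 0.16
gripper_force: 6.2
```

Run:
```python
from m import *
s=arm.observe(); print(s['ft_torque'],s['force'],pose()[2],s['width'])
```

```text
[-1.02302383  0.68808144 -0.20628338] [-2.77339306 -4.67934898  3.33766431] 106.82668446092013 0.15966941397310006
```

>>> arm_command([
  [[0, 0, 0, 0, 0, 0], [0, 0, 0, 0, 0, 0], [0, 0, -0.03, 0, 0, 0], [0, 0, -0.05, 0, 0, 0], [0, 0, -0.05, 0, 0, 0], [0, 0, 0, 0, 0, 0]],
], jaw=0.05)

```text
clock: 6.08
position: [0.4511, 0.3743, 0.2201]
ee_rot: [-0.46, 3.101, 0.008]
force: [0.8, 1.0, -1.2]
width: 0.543
gripper_force: 0.0
```

Run:
```python
from m import *
np.set_printoptions(precision=4,suppress=True)
go(.449,.3723,.2,90)
d,P,H=wrist(); z=P[...,2]
c=d['pixels'][60:300,160:400,::-1]; cv2.imwrite('pics/w3.png',cv2.resize(c,None,fx=2.4,fy=2.4))
box=(P[...,0]>.35)&(P[...,0]<.55)&(P[...,1]>.25)&(P[...,1]<.47)
b=box&(z>.081)&(z<.1); q=P[b][:,:2].astype(np.float32)*1000; print(len(q),cv2.minAreaRect(q))
red=((H[...,0]<8)|(H[...,0]>172))&(H[...,1]>110)&(H[...,2]>90)&box
k,l,st,cc=cv2.connectedComponentsWithStats(red.astype(np.uint8))
for i in range(1,k): 
  if st[i,4]>5: print(cc[i],st[i,4],P[l==i].mean(0), np.degrees(np.arctan2(*(P[l==i].mean(0)[:2]-[.449,.3723])[::-1])))
```

```text
at [0.4511 0.3743 0.2201] psi 106.9 t 6.08 shift [ 0.0027 -0.0013  0.0201] turn z 0.294
712 ((499.1740417480469, 322.9581604003906), (38.17163848876953, 171.14736938476562), 46.12607192993164)
[273.6441 229.3898] 59 [0.4836 0.3793 0.0602] 11.370732214854058
```

View pics/w3.png

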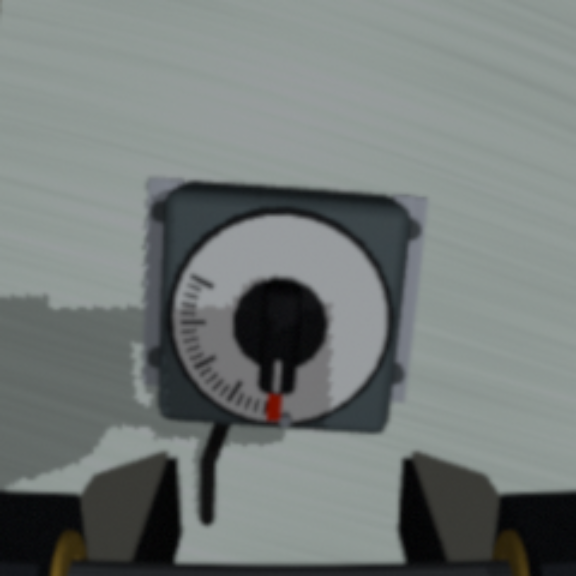

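The pointer now sits on the red mark at (274,405) in the crop, and the stop torque was felt. Next is the handle, going around by the robot side of the rose.

>>> arm_command([
  [[0.0145, -0.0403, -0.004, 0, 0, 0], [0.0145, -0.0403, -0.004, 0, 0, 0], [0.0145, -0.0403, -0.004, 0, 0, 0], [0.0145, -0.0403, -0.004, 0, 0, 0], [0.0145, -0.0403, -0.004, 0, 0, 0], [0, 0, 0, 0, 0, 0.18], [0, 0, 0, 0, 0, 0.18], [0, 0, 0, 0, 0, 0.18]],
])

```text
clock: 7.12
position: [0.4377, 0.1579, 0.2344]
ee_rot: [-0.395, -3.115, 0.002]
force: [0.3, -0.1, -0.3]
width: 0.546
gripper_force: 0.0
```

>>> arm_command([
  [[0, 0, 0, 0, 0, 0.18], [0, 0, 0, 0, 0, 0.18], [0, 0, 0, 0, 0, 0.18], [0, 0, 0, 0, 0, 0.18], [0, 0, 0, 0, 0, 0.18], [0, 0, 0, 0, 0, 0.18], [0, 0, 0, 0, 0, 0.18], [0, 0, 0, 0, 0, 0.18], [0, 0, 0, 0, 0, 0.18], [0, 0, 0, 0, 0, 0]],
])

```text
clock: 8.38
position: [0.4378, 0.1582, 0.2346]
ee_rot: [2.523, 1.872, -0.003]
force: [0.0, 0.5, -0.2]
width: 0.548
gripper_force: 0.0
```

Run:
```python
from m import *
np.set_printoptions(precision=4,suppress=True)
go(.52,.16,.24,-17.3)
d,P,H=wrist(); z=P[...,2]; cv2.imwrite('pics/w4.png',d['pixels'][...,::-1])
red=((H[...,0]<8)|(H[...,0]>172))&(H[...,1]>150)&(H[...,2]>60)&(z>.105)&(z<.2)
k,l,st,c=cv2.connectedComponentsWithStats(red.astype(np.uint8))
for i in range(1,k):
    if st[i,4]>25: q=P[l==i]; t=q[q[:,2]>q[:,2].max()-.012]; print(c[i],st[i,4],'med',np.median(q,0),'topmid',(t.min(0)+t.max(0))/2,np.ptp(t,0))
```

```text
at [0.4378 0.1582 0.2346] psi -16.8 t 8.38 shift [ 0.0255  0.0782 -0.0055] turn z 0.008
[42.0042 78.1108] 1652 med [0.2543 0.3533 0.1084] topmid [0.2637 0.3518 0.1177] [0.0481 0.063  0.0103]
[410.1895 187.1623] 955 med [0.5379 0.1599 0.1554] topmid [0.541  0.1566 0.1599] [0.0173 0.0172 0.012 ]
```

View pics/w4.png

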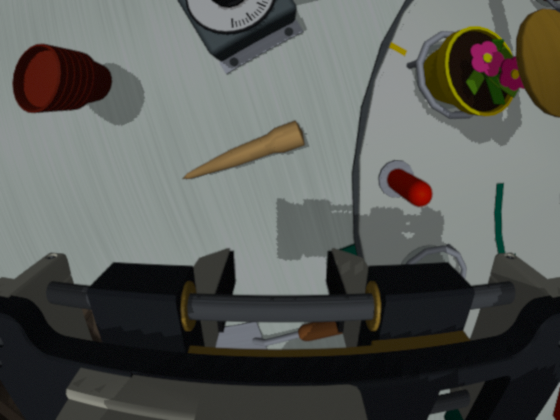

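The wrist view shows the handle at (410,187), measured at about (0.543, 0.157). The rose at (540,60) is on the camera side at this yaw, so I'll flip the yaw to keep the wrist camera on the robot side.

>>> arm_command([
  [[0, 0, 0, 0, 0, -0.18], [0, 0, 0, 0, 0, -0.18], [0, 0, 0, 0, 0, -0.18], [0, 0, 0, 0, 0, -0.18], [0, 0, 0, 0, 0, -0.18], [0, 0, 0, 0, 0, -0.18], [0, 0, 0, 0, 0, -0.18], [0, 0, 0, 0, 0, -0.18], [0, 0, 0, 0, 0, -0.18], [0, 0, 0, 0, 0, -0.18]],
])

```text
clock: 9.68
position: [0.4381, 0.1582, 0.2352]
ee_rot: [-0.087, -3.14, 0.001]
force: [-0.3, 0.1, 0.4]
width: 0.541
gripper_force: 0.0
```

>>> arm_command([
  [[0, 0, 0, 0, 0, -0.18], [0, 0, 0, 0, 0, -0.18], [0, 0, 0, 0, 0, -0.09], [0, 0, 0, 0, 0, 0], [0, 0, 0, 0, 0, 0]],
])

```text
clock: 10.3
position: [0.4383, 0.1583, 0.2355]
ee_rot: [0.599, -3.084, 0.0]
force: [-0.0, 0.3, 0.3]
width: 0.543
gripper_force: 0.0
```

Run:
```python
from m import *
print(arm.observe()['joints'].round(3)); go(.543,.1565,.235,112)
```

```text
[-0.358  0.195 -0.12   1.951  0.028  0.998  1.463]
at [0.4383 0.1583 0.2355] psi 112.0 t 10.30 shift [-0.0965 -0.0408  0.0005] turn z -0.000
```

>>> arm_command([
  [[-0.0322, -0.0136, 0, 0, 0, 0], [-0.0322, -0.0136, 0, 0, 0, 0], [-0.0322, -0.0136, 0, 0, 0, 0], [0, 0, 0.03, 0, 0, 0], [0, 0, 0.03, 0, 0, 0], [0, 0, 0.025, 0, 0, 0], [0, 0, 0, 0, 0, 0]],
])

```text
clock: 11.18
position: [0.5419, 0.1563, 0.149]
ee_rot: [0.599, -3.08, 0.001]
force: [0.9, -0.9, -0.4]
width: 0.545
gripper_force: 0.0
```

>>> arm_command([
  [[0, 0, 0, 0, 0, 0], [0, 0, 0, 0, 0, 0], [0, 0, 0, 0, 0, 0], [0, 0, 0, 0, 0, 0]],
], jaw=0.0, newtons=20)

```text
clock: 11.68
position: [0.5449, 0.1551, 0.1516]
ee_rot: [-0.597, 3.081, -0.003]
force: [4.0, -5.5, 0.8]
width: 0.212
gripper_force: 20.0
```

Run:
```python
from m import *
s=arm.observe(); p,M,a=pose(); print(p,a,s['width']*.0918,s['force'])
# rows along arc: axis from handle, start 162.7 deg; tool turns +32deg over 45
c=np.array([.806,.0735]); h=p[:2]
for c in (c,np.array([.8041,.0716])): print(np.hypot(*(h-c)),np.degrees(np.arctan2(*(h-c)[::-1])))
th0=np.degrees(np.arctan2(*(h-c)[::-1])); N=18
ax=h+.275*np.array([np.cos(np.radians(th0+180)),np.sin(np.radians(th0+180))])
print('axis used',ax)
for i in range(N):
    f=lambda k: ax+.275*np.array([np.cos(np.radians(th0+2.5*k)),np.sin(np.radians(th0+2.5*k))])
    d=f(i+1)-f(i); ps=np.radians(a+1.7*i); print(i,(np.array([[-np.sin(ps),np.cos(ps)],[np.cos(ps),np.sin(ps)]])@d).round(4))
print(f(18))
```

```text
[0.54490735 0.15514902 0.15164316] 111.92384175814755 0.019469266158191983 [ 4.0257211  -5.53684078  0.8432232 ]
0.27356156966598494 162.63446775837622
0.27232566276377074 162.13362083704064
axis used [0.80664537 0.07077952]
0 [ 0.0075 -0.0094]
1 [ 0.0073 -0.0095]
2 [ 0.0072 -0.0096]
3 [ 0.0071 -0.0097]
4 [ 0.0069 -0.0098]
5 [ 0.0068 -0.0099]
6 [ 0.0067 -0.01  ]
7 [ 0.0065 -0.0101]
8 [ 0.0064 -0.0102]
9 [ 0.0062 -0.0102]
10 [ 0.0061 -0.0103]
11 [ 0.006  -0.0104]
12 [ 0.0058 -0.0105]
13 [ 0.0057 -0.0106]
14 [ 0.0055 -0.0107]
15 [ 0.0054 -0.0107]
16 [ 0.0052 -0.0108]
17 [ 0.0051 -0.0109]
[ 0.5619104  -0.05463896]
```

>>> arm_command([
  [[0.0075, -0.0094, 0, 0, 0, -0.03], [0.0073, -0.0095, 0, 0, 0, -0.03], [0.0072, -0.0096, 0, 0, 0, -0.03], [0.0071, -0.0097, 0, 0, 0, -0.03], [0.0069, -0.0098, 0, 0, 0, -0.03], [0.0068, -0.0099, 0, 0, 0, -0.03]],
])

```text
clock: 12.42
position: [0.5324, 0.0881, 0.1517]
ee_rot: [-0.877, 3.011, 0.003]
force: [5.7, 6.8, -3.6]
width: 0.212
gripper_force: 20.0
```

Run:
```python
from m import *
s=arm.observe(); p,M,a=pose(); print(p,a,s['force'],s['ft_torque'],s['joints'][6]); go(*[.5316,.081],.152)
```

```text
[0.53238303 0.08809949 0.15172595] 122.49380170145551 [ 5.67325718  6.7936121  -3.64574103] [ 1.34412093 -1.25524856  0.20286247] 1.8164996083831322
at [0.5324 0.0881 0.1517] psi 122.5 t 12.43 shift [ 0.0045 -0.0056 -0.0003]
```

Moving well, so I continue along the arc.

>>> arm_command([
  [[0.0067, -0.01, 0, 0, 0, -0.03], [0.0065, -0.0101, 0, 0, 0, -0.03], [0.0064, -0.0102, 0, 0, 0, -0.03], [0.0062, -0.0102, 0, 0, 0, -0.03], [0.0061, -0.0103, 0, 0, 0, -0.03], [0.006, -0.0104, 0, 0, 0, -0.03]],
])

```text
clock: 13.18
position: [0.5375, 0.0152, 0.1516]
ee_rot: [-1.145, 2.923, 0.0]
force: [0.3, 3.1, 2.0]
width: 0.213
gripper_force: 20.0
```

>>> arm_command([
  [[0.0058, -0.0105, 0, 0, 0, -0.03], [0.0057, -0.0106, 0, 0, 0, -0.03], [0.0055, -0.0107, 0, 0, 0, -0.03], [0.0054, -0.0107, 0, 0, 0, -0.03], [0.0052, -0.0108, 0, 0, 0, -0.03], [0.0051, -0.0109, 0, 0, 0, -0.03], [0, 0, 0, 0, 0, 0], [0, 0, 0, 0, 0, 0]],
])

```text
clock: 14.18
position: [0.5627, -0.0546, 0.1517]
ee_rot: [-1.397, 2.811, -0.005]
force: [4.6, -4.8, 0.2]
width: 0.214
gripper_force: 20.0
```

>>> arm_command([
  [[0, 0, 0, 0, 0, 0], [0, 0, 0, 0, 0, 0], [0, 0, 0, 0, 0, 0]],
], jaw=0.045)

```text
clock: 14.55
position: [0.5608, -0.0527, 0.1507]
ee_rot: [1.401, -2.812, -0.001]
force: [-0.4, 0.3, -1.4]
width: 0.47
gripper_force: 0.0
```

Run:
```python
from m import *
np.set_printoptions(precision=4,suppress=True)
s=arm.observe(); p,M,a=pose(); print(p,a,s['force'],s['joints'][6])
n='scene'; shot(n); d,P,H=load(n); z=P[...,2]; cv2.imwrite('pics/scene1.png',d['pixels'][...,::-1])
y=(H[...,0]>18)&(H[...,0]<34)&(H[...,1]>110)&(H[...,2]>90)&(z>.1)&(z<.2)
k,l,st,c=cv2.connectedComponentsWithStats(y.astype(np.uint8))
for i in range(1,k):
    if st[i,4]>30: q=P[l==i]; print('yel',c[i],st[i,4],(q.min(0)+q.max(0))/2,np.ptp(q,0))
```

```text
[ 0.5608 -0.0527  0.1507] 142.96920116428183 [-0.4295  0.3247 -1.4276] 2.4050143962313655
yel [555.1009  78.6972] 109 [-0.8521  0.0894  0.1199] [0.096  0.0564 0.0369]
yel [287.46 278.72] 250 [0.5595 0.0498 0.1484] [0.0666 0.0683 0.0826]
```

View pics/scene1.png

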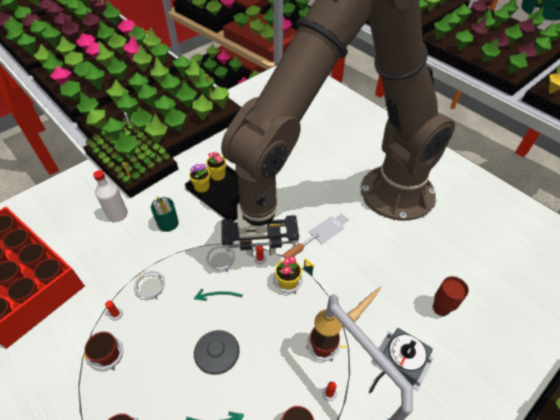

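The planted pot now stands at the take-off pointer (287,275), and the deck is in its stop with the force near zero. I lift off the handle and turn for the pot grasp.

>>> arm_command([
  [[0, 0, -0.035, 0, 0, 0], [0, 0, -0.04, 0, 0, 0], [0, 0, -0.04, 0, 0, 0], [0, 0, 0, 0, 0, 0.18], [0, 0, 0, 0, 0, 0.18], [0, 0, 0, 0, 0, 0.18], [0, 0, 0, 0, 0, 0.18], [0, 0, 0, 0, 0, 0.18], [0, 0, 0, 0, 0, 0.18]],
])

```text
clock: 15.72
position: [0.5609, -0.0528, 0.2656]
ee_rot: [-0.253, -3.131, -0.0]
force: [0.5, 0.1, -0.7]
width: 0.495
gripper_force: 0.0
```

>>> arm_command([
  [[0, 0, 0, 0, 0, 0.18], [0, 0, 0, 0, 0, 0.18], [0, 0, 0, 0, 0, 0.18], [0, 0, 0, 0, 0, 0.18], [0, 0, 0, 0, 0, 0.18], [0, 0, 0, 0, 0, 0.18], [0, 0, 0, 0, 0, 0.18], [0, 0, 0, 0, 0, 0.05], [0, 0, 0, 0, 0, 0]],
], jaw=0.0915)

```text
clock: 16.85
position: [0.561, -0.0528, 0.2656]
ee_rot: [-2.101, -2.336, 0.0]
force: [-0.8, 0.6, 0.2]
width: 0.996
gripper_force: 0.0
```

Run:
```python
from m import *
np.set_printoptions(precision=4,suppress=True)
go(.557,.0505,.26,6)
d,P,H=wrist(); z=P[...,2]
np.savez('pics/w5.npz',P=P,px=d['pixels'])
y=(H[...,0]>18)&(H[...,0]<34)&(H[...,1]>110)&(H[...,2]>60)&(z>.1)&(z<.2)
k,l,st,c=cv2.connectedComponentsWithStats(y.astype(np.uint8))
for i in range(1,k):
    if st[i,4]>30: q=P[l==i]; t=q[(q[:,2]>.158)&(q[:,2]<.168)]; print('yel',c[i],st[i,4],(q.min(0)+q.max(0))/2,np.ptp(q,0),len(t),(t.min(0)+t.max(0))/2,np.ptp(t,0),circ(t))
n='top'; shot(n); d,P,H=load(n); z=P[...,2]
y=(H[...,0]>18)&(H[...,0]<34)&(H[...,1]>110)&(H[...,2]>60)&(z>.1)&(z<.2)
k,l,st,c=cv2.connectedComponentsWithStats(y.astype(np.uint8))
for i in range(1,k):
    if st[i,4]>30: q=P[l==i]; print('top yel',c[i],st[i,4],(q.min(0)+q.max(0))/2,np.ptp(q,0))
```

```text
at [ 0.561  -0.0528  0.2656] psi 6.1 t 16.85 shift [0.1031 0.007  0.0056] turn z 0.001
yel [289.3157  87.3751] 1213 [0.5603 0.0497 0.1334] [0.0802 0.0703 0.0666] 1168 [0.5564 0.0505 0.1624] [0.0672 0.0674 0.0086] (array([0.5566, 0.0505]), np.float64(0.03219047699590683))Traceback (most recent call last):
  File "<stdin>", line 9, in <module>
    return umr_minimum(a, axis, None, out, keepdims, initial, where)
ValueError: zero-size array to reduction operation minimum which has no identity
```

The wrist view gives the pot rim centre as (0.5565, 0.0505), 67 mm across. I move over, descend and grip.

>>> arm_command([
  [[0.0343, 0.0022, 0, 0, 0, 0], [0.0343, 0.0022, 0, 0, 0, 0], [0.0343, 0.0021, 0, 0, 0, 0], [0, 0, 0, 0, 0, 0], [0, 0, 0.03, 0, 0, 0], [0, 0, 0.03, 0, 0, 0], [0, 0, 0.025, 0, 0, 0], [0, 0, 0.0205, 0, 0, 0], [0, 0, 0, 0, 0, 0]],
])

```text
clock: 18.02
position: [0.5558, 0.0489, 0.159]
ee_rot: [-2.101, -2.334, 0.004]
force: [-0.6, 0.4, -0.4]
width: 0.996
gripper_force: 0.0
```

>>> arm_command([
  [[0, 0, 0, 0, 0, 0], [0, 0, 0, 0, 0, 0], [0, 0, 0, 0, 0, 0], [0, 0, 0, 0, 0, 0]],
], jaw=0.04, newtons=15)

```text
clock: 18.52
position: [0.5573, 0.05, 0.161]
ee_rot: [2.101, 2.334, 0.002]
force: [-0.4, 0.2, 5.8]
width: 0.736
gripper_force: 15.0
```

>>> arm_command([
  [[0, 0, -0.01, 0, 0, 0], [0, 0, -0.025, 0, 0, 0], [0, 0, -0.035, 0, 0, 0], [0, 0, -0.03, 0, 0, 0], [0, 0, 0, 0, 0, 0]],
])

```text
clock: 19.15
position: [0.5579, 0.0501, 0.2628]
ee_rot: [2.1, 2.333, 0.006]
force: [-0.3, 1.3, -2.7]
width: 0.737
gripper_force: 15.0
```

Run:
```python
from m import *
s=arm.observe(); print(s['width']*.0918,s['gripper_force'],s['force']); go(.437,-.353,.26,6)
```

```text
0.06769211695335862 14.999881982803345 [-0.29425036  1.32604024 -2.66262334]
at [0.5579 0.0501 0.2628] psi 6.0 t 19.15 shift [-0.3882 -0.1625  0.0019] turn z 0.000
```

>>> arm_command([
  [[-0.0388, -0.0162, 0, 0, 0, 0], [-0.0388, -0.0162, 0, 0, 0, 0], [-0.0388, -0.0162, 0, 0, 0, 0], [-0.0388, -0.0162, 0, 0, 0, 0], [-0.0388, -0.0162, 0, 0, 0, 0], [-0.0388, -0.0162, 0, 0, 0, 0], [-0.0388, -0.0162, 0, 0, 0, 0], [-0.0388, -0.0162, 0, 0, 0, 0], [-0.0388, -0.0162, 0, 0, 0, 0], [-0.0388, -0.0162, 0, 0, 0, 0]],
])

```text
clock: 20.4
position: [0.4353, -0.3536, 0.2592]
ee_rot: [-2.1, -2.334, 0.0]
force: [0.0, 0.8, -2.7]
width: 0.736
gripper_force: 15.0
```

>>> arm_command([
  [[0, 0, 0.04, 0, 0, 0], [0, 0, 0.04, 0, 0, 0], [0, 0, 0, 0, 0, 0], [0, 0, 0, 0, 0, 0]],
])

```text
clock: 20.9
position: [0.4366, -0.3531, 0.1811]
ee_rot: [2.102, 2.335, -0.0]
force: [0.7, -0.5, -0.3]
width: 0.74
gripper_force: 15.0
```

Run:
```python
from m import *
np.set_printoptions(precision=4,suppress=True)
s=arm.observe(); print(s['width']*.0918,s['gripper_force']); go(.437,-.353,.063,6)
n='scene'; d=shot(n); d,P,H=load(n); cv2.imwrite('pics/scene2.png',cv2.resize(d['pixels'][100:280,120:360,::-1],None,fx=3,fy=3))
z=P[...,2]
# tray rim in frame of tray angle 5.9deg
a=np.radians(6); u=np.stack([np.cos(a)*P[...,0]+np.sin(a)*P[...,1],-np.sin(a)*P[...,0]+np.cos(a)*P[...,1]],-1)
t=(H[...,2]<70)&(z>.02)&(z<.032)&(P[...,0]>.3)&(P[...,0]<.6)&(P[...,1]<-.2)&(P[...,1]>-.55); q=u[t]
print(np.percentile(q,[1,3,97,99],axis=0)); c=np.array([.437,-.353]); print('target uv',np.cos(a)*c[0]+np.sin(a)*c[1],-np.sin(a)*c[0]+np.cos(a)*c[1])
```

```text
0.06792811421356444 14.99980017542839
at [ 0.4366 -0.3531  0.1811] psi 6.0 t 20.90 shift [0.0001 0.0004 0.1181] turn z 0.000
[[ 0.3155 -0.5419]
 [ 0.3176 -0.5279]
 [ 0.4844 -0.3204]
 [ 0.4852 -0.3199]]
target uv 0.3977075207424538 -0.396745167512965
```

View pics/scene2.png

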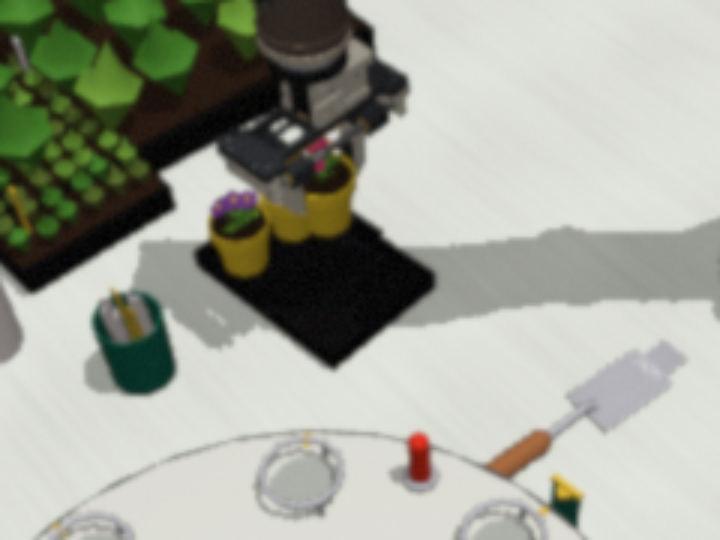

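The scene crop shows the pot held upright above the free end of the tray, and the tray edges agree with the target. I lower it and set it down.

>>> arm_command([
  [[0, 0, 0.03, 0, 0, 0], [0, 0, 0.03, 0, 0, 0], [0, 0, 0.025, 0, 0, 0], [0, 0, 0.018, 0, 0, 0], [0, 0, 0.008, 0, 0, 0], [0, 0, 0.003, 0, 0, 0], [0, 0, 0.002, 0, 0, 0], [0, 0, 0, 0, 0, 0], [0, 0, 0, 0, 0, 0]],
])

```text
clock: 22.08
position: [0.4365, -0.3531, 0.0646]
ee_rot: [2.102, 2.334, 0.0]
force: [-0.1, 0.0, -1.8]
width: 0.736
gripper_force: 15.0
```

>>> arm_command([
  [[0, 0, 0.001, 0, 0, 0], [0, 0, 0.001, 0, 0, 0], [0, 0, 0, 0, 0, 0], [0, 0, 0, 0, 0, 0]],
])

```text
clock: 22.58
position: [0.4366, -0.3532, 0.0637]
ee_rot: [2.101, 2.334, 0.001]
force: [-4.3, 3.2, 16.4]
width: 0.736
gripper_force: 15.0
```

Run:
```python
from m import *
s=arm.observe(); print(s['force'],s['position'])
```

```text
[-4.28606929  3.1570626  16.43487671] [ 0.43655484 -0.35318345  0.06374753]
```

Floor contact is confirmed by the upward force of about 16 N. I release and retreat.

>>> arm_command([
  [[0, 0, 0, 0, 0, 0], [0, 0, 0, 0, 0, 0], [0, 0, 0, 0, 0, 0], [0, 0, 0, 0, 0, 0]],
], jaw=0.0915)

```text
clock: 23.08
position: [0.4363, -0.3529, 0.0621]
ee_rot: [-2.102, -2.335, 0.0]
force: [0.0, -0.1, 0.2]
width: 0.995
gripper_force: 0.0
```

>>> arm_command([
  [[0, 0, -0.02, 0, 0, 0], [0, 0, -0.03, 0, 0, 0], [0, 0, -0.04, 0, 0, 0], [0, 0, -0.05, 0, 0, 0], [0, 0, -0.05, 0, 0, 0], [0, 0, 0, 0, 0, 0], [0, 0, 0, 0, 0, 0], [0, 0, 0, 0, 0, 0]],
])

```text
clock: 24.08
position: [0.4357, -0.3523, 0.2508]
ee_rot: [-2.1, -2.333, 0.001]
force: [-0.3, 0.4, 0.2]
width: 1.001
gripper_force: 0.0
```

Run:
```python
from m import *
np.set_printoptions(precision=4,suppress=True)
n='scene'; shot(n); d,P,H=load(n); z=P[...,2]; s=arm.observe(); print(s['position'],s['force'])
cv2.imwrite('pics/scene3.png',d['pixels'][...,::-1])
d,P,H=wrist(); z=P[...,2]
y=(H[...,0]>18)&(H[...,0]<34)&(H[...,1]>110)&(H[...,2]>60)&(z>.058)&(z<.075)&(P[...,1]<-.2)
k,l,st,c=cv2.connectedComponentsWithStats(y.astype(np.uint8))
for i in range(1,k):
    if st[i,4]>30: q=P[l==i]; print('yel',c[i],st[i,4],(q.min(0)+q.max(0))/2,np.ptp(q,0))
```

```text
[ 0.4357 -0.3524  0.2508] [ 0.143  -1.2695  0.6834]
yel [283.8195 190.0132] 759 [ 0.4361 -0.3526  0.0636] [0.0676 0.0676 0.0109]
yel [458.5435 244.0217] 46 [ 0.6523 -0.3879  0.0678] [0.0048 0.0124 0.0144]
yel [249.1729 271.8146] 480 [ 0.4099 -0.4568  0.0637] [0.0667 0.046  0.0109]
yel [311.8125 271.6185] 464 [ 0.4832 -0.4485  0.0632] [0.0675 0.0456 0.0102]
```

View pics/scene3.png

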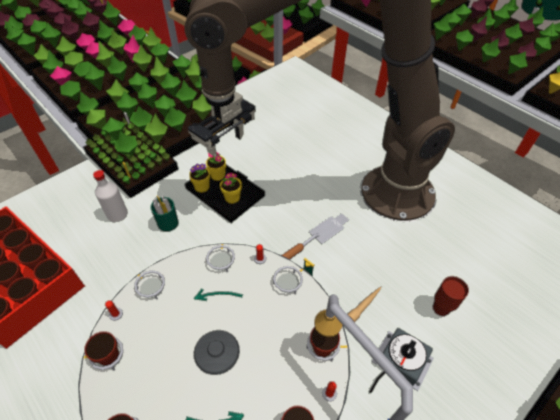

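The pot stands upright in the tray at (232,187), with its rim at z ≈ 0.067 m. The empty hoop is at the take-off pointer (287,280), and the tools and the other pots have not moved.

```bash
python3 -c "
from cell import arm
print(arm.sign_off())"
```

```text
the job is handed in; nothing more can be done
None
```

I've handed the job in at about 24 s of the 72 s limit: carousel on by one station, planted pot upright in the free part of the tray, knob back at its zero stop, nothing else disturbed in the last pictures; the hand-in returned no verdict.

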